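Hang the chopstick pot on the drip rail

ROBOT

A 7-joint arm with a two-finger parallel gripper is mounted at the origin on the work surface. World frame = base frame: x ahead of the robot, y to its left, z up, the work surface at z = 0. Lengths are in m, angles in rad, forces in N, time in s.
With the tool pointing down it reaches from about 0.4 to 0.875 m from the base axis. Payload 19.3 kg.
Tool frame: the origin (TCP) lies at the very end of the fingers, on their centre line; the grasp point (between the pads) lies 19 mm behind it; z points along the fingers, y is the line along which they close (so a half turn about z gives the same grasp; the last joint's range is limited). The gripper opens to 85 mm and grips with 20 to 120 N. Pads are 22 mm wide; open, the fingers measure 114 mm over their backs; the gripper's body (76 mm by 85 mm) begins 54 mm behind the grasp point. The pads swing forward as they close: fully open they stand 13 mm farther back than shut.
Start: joints at [1.14, 0.521, -0.036, 1.599, 0.021, 1.021, -0.113], TCP at [0.221, -0.585, 0.231] pointing down, gripper open.
Joint ranges: [-2.91, 2.91], [-0.3, 2.13], [-1.5, 1.42], [0.17, 2.43], [-1.26, 4.41], [0.16, 1.93], [-2.52, 2.52]. Speed limits (rad/s): [1.89, 1.89, 2.39, 2.39, 3.01, 3.01, 3.01].

INTERFACE

Orientations are given as [roll, pitch, yaw] about the fixed x, y, z axes, in that order (R = Rz(yaw) Ry(pitch) Rx(roll)).
In Python, from workcell import monitor, optics, job_done gives the robot as it stands.
- The arm moves only by the shell command python3 -m handwheel 'ROWS' [FORCE]. ROWS is JSON, a list of rows, each an object of numbers: "dx", "dy", "dz": the shift along the tool's x, y, z in cm; "wx", "wy", "wz": the turn, a rotation vector about the tool's x, y, z in rad; "claw": the opening in per cent of the stroke, from 0 (shut) to 100 (fully open). A call has 1 to 8 rows; each row shifts and turns the commanded pose from where the row before left it, along the tool's axes as they then stand; what a row does not reach is not made up. A row lasts 1/8 s, in which the tool goes at most 62.5 mm and 10.7 degrees, less where a joint would pass 70% of its speed; a pose out of reach is approached as far as the arm can. A call with a gripper value outside its range is refused whole. The fingers move at their own pace and stop on an object; FORCE is the grip in N (left out, the last holds). Time passes only in rows, so rows that do not move let the fingers close. It gives the time, the measured TCP pose, the force, the opening and the grip force at its end, in the units of the state.
- monitor.observe(): the state, without advancing time (a new reading comes with each control period).
- optics.grab_frame(name): name is "scene" or "top" or "wrist"; returns a dict with "frame" (480x640x3 uint8, blue, green, red), "fovy" (degrees; the focal length in pixels is half the picture's height over the tangent of half this angle, whatever the lens; pixels are square), "cx", "cy" (the principal point, pixels), "k1" (the pictures are not rectified: a ray, as slopes to the right and down, at radius r is drawn at 1 + k1 r^2 times it, then the intrinsics apply), "R" (3x3) and "t" (3): a world point X has camera coordinates R X + t. Camera axes: x right, y down, z forward; pixel columns grow to the right and rows downward; lengths in m; the calibration is good to about 2 mm. A picture is of the moment at which its call begins. There is no depth.
- job_done(): hands the job in; it is judged then, once.
Trained networks look in the newest picture that a camera, given by its name, has taken for a name from the list of things; names that differ only in an ending like _2 or _b are one class to them, and where a whole thing is asked for, a point or a joint stands for the part that bears it (a point fixed in the world has none). Each returns a list of dicts, best first, with "p" (0 to 1); they miss things now and then, are a little off and sometimes report something else, mostly with a low value. They report only what shows in the picture. A call takes as long as a camera call. They do not tell look-alikes from the thing itself.
- optics.masks_of(name, camera): "region" (480x640 bool, what is visible of it) and "rect" ([left, top, width, height] in pixels, round what is visible of it).
The state is a dict: "clock": time; "qpos": joint angles; "qd": joint speeds; "joint_efforts": joint torques, N m; "position": TCP position; "tool_rot": TCP orientation; "force": force on the tool from outside, world axes, zero at the start; "moment": the same for the moment, N m; "grip_width": finger opening in m; "finger_force": force on a finger pad.
Only numpy, scipy, OpenCV 4.12 (cv2) and the standard library are available. Lean on these libraries where they do the work, as an engineer would, in place of code of your own. Each camera call takes 0.05 s, during which the arm holds its last target. There are 200 camera calls.

TASK

Hook the round steel chopstick pot onto the steel rail, at a free place at least 10 cm along the rail from the white drip dish, then, without unhooking it, slide it along the rail until it hangs upright directly over the dish, and let go. Leave the square caddy where it stands.

Things in the scene. Friction and masses are not known exactly. Their poses are not given: they have to be found in the camera images.
- pot_grip (a point): Black grip block on top of the round pot's hook: 24 mm along x, 12 thick along y (pinch this from above), 41 tall; this point is its centre, 21 mm above the hook's crest. The pot (about 0.2 kg), an open round steel cup 70 mm across and 80 tall, stands upright on the table centred below, underside 177 mm under this point. z up; x points away from the robot within 25 degrees at the start.
- pot_hook (a point): Point inside the pot's hook where the rail's centre lies when hung, 31.5 mm below pot_grip. The hook, a peaked steel strip 24 mm wide along y, 30 mm clear inside along x, comes up on the cup's -x side and is open to +x: the rail enters sideways from +x at 45 mm below this point, between the cup's rim (65 mm below it) and the lip's end (26 mm below it, 24 mm out along x), then the pot is lowered.
- rail_mid (a point): Middle of the fixed level steel rail, on its centre line: round bar 12 mm thick, 440 mm long along y, 190 mm above the table, on posts at both ends (tops 6 mm above this point). x is level, across the rail, away from the robot; z up. The pot goes on from the robot's side, its x along this x; hung, it slides easily along y.
- dish: White round drip dish, 110 mm across, 14 mm tall, fixed on the table right under the rail, up to 110 mm to either side of its middle. Origin: centre of its underside. The pot must end over it; hung, the pot's underside is 44 mm above the table.
- caddy_grip (a point): Bystander, to be left alone: centre of the same black grip block on the same hook of a square steel caddy (open box 70 x 70 x 80 mm standing on the table, underside 177 mm below this point), beside the round pot, left or right of it. A wine bottle and a yellow can stand farther out at the sides.
Not all that is in view belongs to the job. What is shaped like the part that bears pot_grip but purple is not meant.

How it is judged:
By the outcome, as a careful person would: the job done as asked, in the order asked, and still so for the second after the job is handed in, with the robot touching nothing.
It also fails if it takes over 58 s, if anything falls off the work surface, if the arm or the gripper's body presses on something with over 40 N, if the wrist force passes 120 N, or if a joint passes its speed limit or range.

## Working session

There is one attempt and no reset: what is moved stays moved. The work goes in short steps, Python scripts to look and compute and a shell command to move; the robot and the scene stay as the last step left them, time stands still between calls to the robot, and variables do not carry over. Pictures are saved under pics/ and viewed, at most 10 in all, crops included, and the job is handed in when it is done.

```bash
mkdir -p pics; cat > h.py <<'E'
import numpy as np,cv2
from workcell import monitor,optics
def grab(n):
    return optics.grab_frame(n)
def ray(f,u,v):
    F=240/np.tan(np.radians(f["fovy"])/2)
    K=np.array([[F,0,f["cx"]],[0,F,f["cy"]],[0,0,1.]])
    p=cv2.undistortPoints(np.array([[[u,v]]],float),K,np.array([f["k1"],0,0,0.]),None,None,None,(3,100,1e-12) ) if False else cv2.undistortPoints(np.array([[[u,v]]],float),K,np.array([f["k1"],0,0,0.]))
    R=np.array(f["R"]);t=np.array(f["t"])
    d=R.T@np.array([p[0,0,0],p[0,0,1],1]);return -R.T@t,d/np.linalg.norm(d)
def atz(f,u,v,z):
    o,d=ray(f,u,v);return o+d*(z-o[2])/d[2]
def tri(obs):
    A=np.zeros((3,3));b=np.zeros(3)
    for f,u,v in obs:
        o,d=ray(f,u,v);P=np.eye(3)-np.outer(d,d);A+=P;b+=P@o
    X=np.linalg.solve(A,b)
    return X,[float(np.linalg.norm(np.cross(X-ray(*q)[0],ray(*q)[1]))) for q in obs]
def proj(f,X):
    F=240/np.tan(np.radians(f["fovy"])/2);c=np.array(f["R"])@X+f["t"];s=c[:2]/c[2];s=s*(1+f["k1"]*(s@s))
    return s*F+[f["cx"],f["cy"]]
E
python3 - <<'E'
from h import *
s=monitor.observe();print({k:np.round(v,3) for k,v in s.items()})
for n in("scene","top"):
    f=grab(n);cv2.imwrite(f"pics/{n}0.png",f["frame"]);print(n,f["fovy"],f["cx"],f["cy"],f["k1"],-np.array(f["R"]).T@f["t"])
    for o in("pot_grip","caddy_grip","dish","rail_mid","pot_hook"):
        for m in optics.masks_of(o,n)[:4]:
            ys,xs=np.nonzero(m["region"]);print(o,round(m["p"],2),np.round(m["rect"]),xs.mean().round(1) if len(xs) else 0,ys.mean().round(1) if len(xs) else 0)
E
```

```text
{'clock': np.float64(0.0), 'qpos': array([ 1.14 ,  0.522, -0.036,  1.6  ,  0.021,  1.021, -0.113]), 'qd': array([ 0.   , -0.   ,  0.   , -0.001,  0.002,  0.001, -0.   ]), 'joint_efforts': array([-2.0000e-03, -9.2708e+01,  1.9790e+00, -3.6992e+01,  1.8000e-02,
        8.0000e-03, -0.0000e+00]), 'position': array([ 0.22 , -0.584,  0.231]), 'tool_rot': array([-3.14 ,  0.   ,  0.361]), 'force': array([-0.156, -0.183, -0.06 ]), 'moment': array([ 0.054,  0.02 , -0.019]), 'finger_force': np.float64(0.0), 'grip_width': np.float64(0.085)}
scene 52.44831779142686 308.18370394645126 237.59220419138285 -0.07813981886759537 [0.87256217 0.30515593 0.83218737]
pot_grip 0.82 [326. 156.  40.  83.] 345.8 206.7
pot_grip 0.76 [260. 123.  39.  80.] 280.3 168.2
caddy_grip 0.88 [384. 221.  58.  81.] 411.5 263.2
dish 0.72 [267. 289.  63.  54.] 298.3 313.8
rail_mid 0.92 [214. 169. 185. 269.] 315.5 313.9
pot_hook 0.79 [329. 157.  37.  84.] 345.8 207.0
pot_hook 0.59 [260. 121.  37.  81.] 280.3 167.5
top 54.239691388877986 326.2297841562039 241.6405119661016 -0.006606614572955434 [ 0.42484341 -0.05467709  0.91050588]
pot_grip 0.77 [425. 265.  52.  45.] 450.5 289.1
pot_grip 0.63 [341. 289.  39.  39.] 359.4 306.3
caddy_grip 0.85 [241. 279.  51.  52.] 264.0 308.1
dish 0.81 [286. 179.  54.  51.] 311.9 203.1
dish 0.5 [344. 283.  34.  46.] 359.6 306.3
rail_mid 0.77 [166. 158. 282.  75.] 309.4 189.8
pot_hook 0.77 [430. 266.  43.  47.] 450.3 289.2
pot_hook 0.58 [343. 284.  38.  47.] 359.6 306.4
```

View pics/scene0.png

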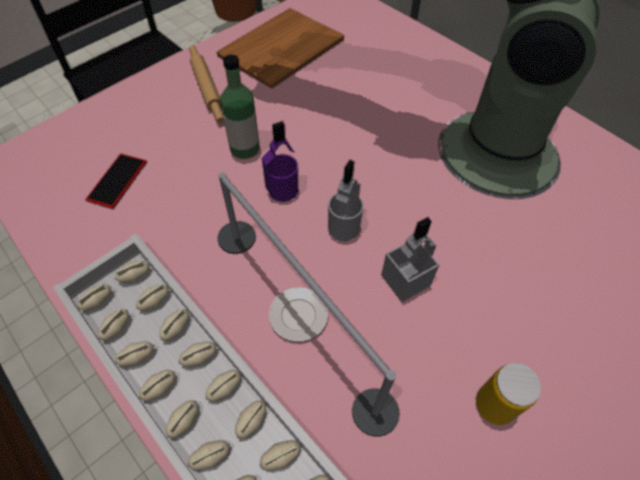

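View pics/top0.png

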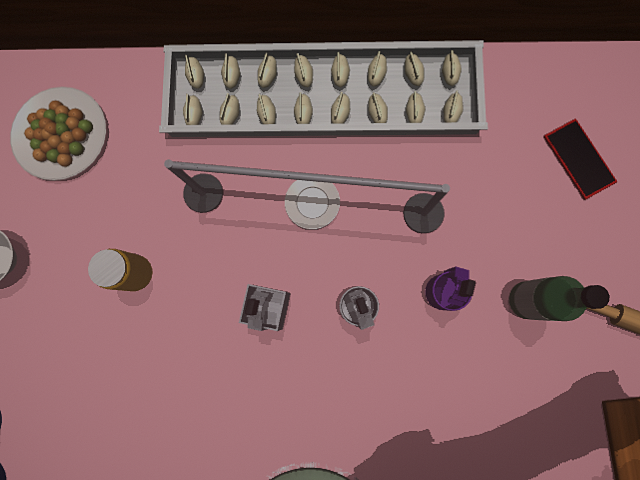

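The scene view shows three hook-topped holders: a purple round one at (280,165), a grey round one at (345,205) and a grey square one at (411,263). In the top view they are at (450,289), (359,306) and (264,308). The grey round one fits, since it is steel, round and beside the square caddy. The purple one is the decoy. The dish is at (312,203) in the top view, and the rail runs from (170,163) to (446,188). I'll confirm with an enlarged crop.

```bash
python3 - <<'E'
from h import *
a=cv2.imread("pics/scene0.png")[150:250,310:400];b=cv2.imread("pics/top0.png")[260:350,320:400]
a=cv2.resize(a,(540,600),interpolation=cv2.INTER_CUBIC)[:, :400] ;b=cv2.resize(b,(400,450),interpolation=cv2.INTER_CUBIC)
c=np.zeros((600,800,3),np.uint8);c[:,:400]=a;c[:450,400:]=b;cv2.imwrite("pics/crop.png",c)
fs=grab("scene");ft=grab("top")
def dark(f,x0,x1,y0,y1,th=40):
    m=np.zeros((480,640),bool);m[y0:y1,x0:x1]=f["frame"][y0:y1,x0:x1].max(2)<th
    ys,xs=np.nonzero(m);return len(xs),xs.mean(),ys.mean(),xs.min(),xs.max(),ys.min(),ys.max()
for th in (30,40,50):print(dark(fs,335,365,155,190,th),dark(ft,345,380,290,330,th))
# rough
p=dark(fs,335,365,155,190);q=dark(ft,345,380,290,330)
print(tri([(fs,p[1],p[2]),(ft,q[1],q[2])]))
# rail line endpoints by eye
for s,t in(((225,178),(446,188)),((390,375),(170,163))):
    print(tri([(fs,*s),(ft,*t)]),atz(ft,*t,.196))
print("dish",atz(ft,311.9,203.1,.01),atz(fs,298.3,313.8,.01))
E
```

```text
<stdin>:8: RuntimeWarning: Mean of empty slice.
  ret = ret.dtype.type(ret / rcount)
Traceback (most recent call last):
ValueError: zero-size array to reduction operation minimum which has no identity
```

View pics/crop.png

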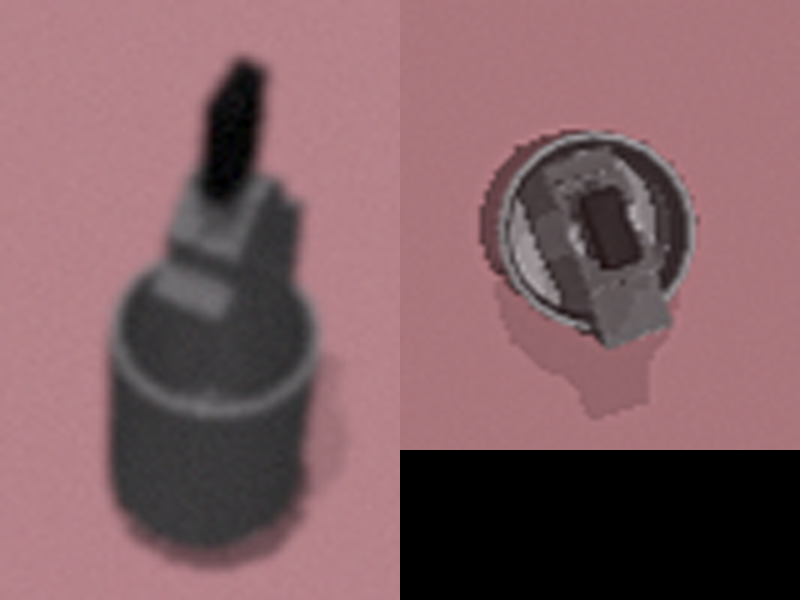

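The crop confirms the round grey steel pot. In the top view its black block is centred near (362,305.6), and in the scene view near (349,171). Next I'll measure the block, rail and dish precisely.

```bash
python3 - <<'E'
from h import *
fs=grab("scene");ft=grab("top")
def blob(f,u,v,r,th):
    m=np.zeros((480,640),np.uint8);y,x=v-r,u-r
    m[y:v+r,x:u+r]=f["frame"][y:v+r,x:u+r].max(2)<th
    n,l,s,c=cv2.connectedComponentsWithStats(m)
    k=l[v,u]
    return s[k],c[k],np.argwhere(l==k)[:,::-1]
for th in(38,48,58):
    try:
        a=blob(fs,349,171,22,th);b=blob(ft,362,306,15,th)
        print(th,a[0],a[1],b[0],b[1])
        r=cv2.minAreaRect(b[2].astype(np.float32));box=[atz(ft,*p,.1975) for p in cv2.boxPoints(r)]
        e=[box[i+1]-box[i] for i in range(2)];print([ (round(1e3*np.linalg.norm(x),1),round(np.degrees(np.arctan2(x[1],x[0])),1)) for x in e],"c",atz(ft,*r[0],.1975))
        print("tri",tri([(fs,*a[1]),(ft,*b[1])]))
    except Exception as ex:print(th,ex)
print("scene block z=.177",atz(fs,349,171.3,.177))
# cup rim ellipse etc: mask
# rail: sample columns in top, find bar centre (bright grey vs pink) 
g=ft["frame"].astype(int);pts=[]
for u in list(range(195,285,6))+list(range(335,425,6)):
    v0=163+(u-170)*25/276
    col=g[int(v0)-12:int(v0)+13,u];sat=col[:,2]-col[:,1]
    idx=np.nonzero(sat<12)[0]
    if len(idx):
        # component nearest v0
        k=idx[np.argmin(abs(idx-12))];lo=hi=k
        while lo-1 in idx:lo-=1
        while hi+1 in idx:hi+=1
        if hi-lo<12:pts.append((u,int(v0)-12+(lo+hi)/2,hi-lo+1))
P=np.array([atz(ft,u,v,.19) for u,v,_ in pts]);c=np.polyfit(P[:,1],P[:,0],1);
for _ in range(3):
    r=P[:,0]-np.polyval(c,P[:,1]);k=abs(r)<.003;c=np.polyfit(P[k,1],P[k,0],1)
print("rail x=a*y+b",c,k.sum(),len(P),[p[2] for p in pts])
for s,t in(((225,178),(446,188)),((390,375),(170,163))):
    print(tri([(fs,*s),(ft,*t)]),atz(ft,*t,.196))
for n,f in(("scene",fs),("top",ft)):
    m=optics.masks_of("dish",n)[0];x,y,w,h=m["rect"];print("dish",atz(f,x+w/2,y+h/2,.012))
E
```

```text
38 [344 162   9  22 137] [348.1459854  172.59854015] [     0      0    640    480 307198] [319.49973307 239.49952474]
[(np.float64(1068.6), np.float64(-91.0)), (np.float64(741.6), np.float64(174.8))] c [ 0.5303449  -0.02420877  0.1975    ]
tri (array([ 0.51266286, -0.02329429,  0.29071606]), [0.006243737853963606, 0.006243737853963535])
48 [343 161  10  23 150] [348.15333333 172.56      ] [     0      0    640    480 307156] [319.49414955 239.49043483]
[(np.float64(1068.6), np.float64(-91.0)), (np.float64(741.6), np.float64(174.8))] c [ 0.5303449  -0.02420877  0.1975    ]
tri (array([ 0.51266133, -0.02328952,  0.29080431]), [0.006245002484761061, 0.0062450024847610745])
58 [343 161  10  24 165] [348.07878788 172.93333333] [355 297  13  17 137] [361.24817518 305.33576642]
[(np.float64(14.8), np.float64(-71.6)), (np.float64(23.5), np.float64(-161.9))] c [ 0.42991123 -0.08671085  0.1975    ]
tri (array([ 0.43016726, -0.08865807,  0.17206318]), [0.0001647280067795235, 0.00016472800677946474])
scene block z=.177 [ 0.42941093 -0.08725356  0.177     ]
rail x=a*y+b [0.09585403 0.63279932] 30 30 [np.int64(7), np.int64(6), np.int64(7), np.int64(7), np.int64(7), np.int64(7), np.int64(7), np.int64(7), np.int64(7), np.int64(7), np.int64(7), np.int64(6), np.int64(7), np.int64(7), np.int64(7), np.int64(7), np.int64(8), np.int64(7), np.int64(7), np.int64(7), np.int64(7), np.int64(7), np.int64(7), np.int64(7), np.int64(7), np.int64(7), np.int64(7), np.int64(7), np.int64(7), np.int64(7)]
(array([ 0.61042606, -0.21921587,  0.18863466]), [0.004077022568900289, 0.004077022568900278]) [ 0.61136056 -0.22073776  0.196     ]
(array([0.65462008, 0.2170899 , 0.19312238]), [0.0009338621661043007, 0.0009338621661042874]) [0.65423543 0.21523314 0.196     ]
dish [6.32578093e-01 3.79708493e-06 1.20000000e-02]
dish [ 0.6301288  -0.00089093  0.012     ]
```

```bash
cat >> h.py <<'E'
from scipy.spatial.transform import Rotation as Ro
def to(x,y,z,yaw):
    s=monitor.observe();R=Ro.from_euler('xyz',s["tool_rot"]);T=Ro.from_euler('xyz',[np.pi,0,yaw])
    print("t",round(float(s["clock"]),2),"pos",np.round(s["position"],4),"rot",np.round(s["tool_rot"],3),"F",np.round(s["force"],1),"w",round(float(s["grip_width"]),4),"ff",round(float(s["finger_force"]),1))
    print("d cm (tool now)",np.round(R.inv().apply(np.array([x,y,z])-s["position"])*100,2),"w",np.round((R.inv()*T).as_rotvec(),3),"q",np.round(s["qpos"],2))
E
python3 - <<'E'
from h import *
fs=grab("scene");ft=grab("top")
print("bottle top",tri([(fs,231,62),(ft,595,296)]),"purple",tri([(fs,279,131),(ft,467,288)]))
to(.22,-.584,.42,.316);to(.30,-.40,.42,.316);to(.4295,-.087,.30,.316)
E
```

```text
bottle top (array([ 0.4427287 , -0.41085423,  0.24283782]), [0.0010749903377294877, 0.001074990337729607]) purple (array([ 0.45670219, -0.25143313,  0.1775383 ]), [0.0007903007773355239, 0.0007903007773354407])
t 1.0 pos [ 0.2206 -0.5848  0.2313] rot [-3.142 -0.     0.361] F [-0.1  0.7  0.1] w 0.0853 ff 0.0
d cm (tool now) [ -0.03  -0.09 -18.87] w [-0.    -0.     0.045] q [ 1.14  0.52 -0.04  1.6   0.02  1.02 -0.11]
t 1.0 pos [ 0.2206 -0.5848  0.2313] rot [-3.142 -0.     0.361] F [-0.1  0.7  0.1] w 0.0853 ff 0.0
d cm (tool now) [ 13.95 -14.49 -18.87] w [-0.    -0.     0.045] q [ 1.14  0.52 -0.04  1.6   0.02  1.02 -0.11]
t 1.0 pos [ 0.2206 -0.5848  0.2313] rot [-3.142 -0.     0.361] F [-0.1  0.7  0.1] w 0.0853 ff 0.0
d cm (tool now) [ 37.11 -39.2   -6.87] w [-0.    -0.     0.045] q [ 1.14  0.52 -0.04  1.6   0.02  1.02 -0.11]
```

```bash
python3 -m handwheel '[{"dz":-4.5,"wz":0.045},{"dz":-4.5},{"dz":-5},{"dz":-5},{"dx":2,"dy":-2},{"dx":3,"dy":-3},{"dx":3.5,"dy":-3.5},{"dx":4,"dy":-4}]'; python3 -c "
from h import *
to(.4295,-.087,.30,.316)"
```

```text
t 1.0 pos [ 0.2206 -0.5848  0.2313] rot [-3.142 -0.     0.361] F [-0.1  0.7  0.1] w 0.0853 ff 0.0
d cm (tool now) [ 37.11 -39.2   -6.87] w [-0.    -0.     0.045] q [ 1.14  0.52 -0.04  1.6   0.02  1.02 -0.11]schema error: expected keys dx, dy, dz, wx, wy, wz, claw
```

Every row has to carry all the keys.

```bash
python3 -m handwheel '[{"dx":0,"dy":0,"dz":-4.5,"wx":0,"wy":0,"wz":0.045,"claw":100},{"dx":0,"dy":0,"dz":-4.5,"wx":0,"wy":0,"wz":0,"claw":100},{"dx":0,"dy":0,"dz":-5,"wx":0,"wy":0,"wz":0,"claw":100},{"dx":0,"dy":0,"dz":-5,"wx":0,"wy":0,"wz":0,"claw":100},{"dx":2,"dy":-2,"dz":0,"wx":0,"wy":0,"wz":0,"claw":100},{"dx":3,"dy":-3,"dz":0,"wx":0,"wy":0,"wz":0,"claw":100},{"dx":3.5,"dy":-3.5,"dz":0,"wx":0,"wy":0,"wz":0,"claw":100},{"dx":4,"dy":-4,"dz":0,"wx":0,"wy":0,"wz":0,"claw":100}]'; python3 -c "
from h import *
to(.4295,-.087,.30,.316)"
```

```text
clock: 2.0
position: [0.301, -0.4258, 0.4213]
tool_rot: [3.141, 0.0, 0.315]
force: [1.5, -0.5, -0.7]
grip_width: 0.0855
finger_force: 0.0
t 2.0 pos [ 0.301  -0.4258  0.4213] rot [3.141 0.    0.315] F [ 1.5 -0.5 -0.7] w 0.0855 ff 0.0
d cm (tool now) [ 22.72 -28.23  12.12] w [ 0.     0.    -0.001] q [ 0.92  0.21 -0.09  1.58  0.02  1.36 -0.43]
```

```bash
python3 -m handwheel '[{"dx":2.8,"dy":-3.5,"dz":0,"wx":0,"wy":0,"wz":0,"claw":100},{"dx":2.8,"dy":-3.5,"dz":0,"wx":0,"wy":0,"wz":0,"claw":100},{"dx":2.8,"dy":-3.5,"dz":0,"wx":0,"wy":0,"wz":0,"claw":100},{"dx":2.8,"dy":-3.5,"dz":1,"wx":0,"wy":0,"wz":0,"claw":100},{"dx":2.8,"dy":-3.5,"dz":2,"wx":0,"wy":0,"wz":0,"claw":100},{"dx":2.8,"dy":-3.5,"dz":2,"wx":0,"wy":0,"wz":0,"claw":100},{"dx":2.8,"dy":-3.5,"dz":2,"wx":0,"wy":0,"wz":0,"claw":100},{"dx":2,"dy":-2.5,"dz":2,"wx":0,"wy":0,"wz":0,"claw":100}]'; python3 -m handwheel '[{"dx":0,"dy":0,"dz":2,"wx":0,"wy":0,"wz":0,"claw":60},{"dx":0,"dy":0,"dz":0,"wx":0,"wy":0,"wz":0,"claw":60}]'; python3 -c "
from h import *
to(.4295,-.087,.165,.316)
f=grab('wrist');cv2.imwrite('pics/w1.png',f['frame']);print(proj(f,np.array([.4295,-.087,.1975])))
for m in optics.masks_of('pot_grip','wrist'):print(m['p'],m['rect'])
"
```

```text
clock: 3.0
position: [0.4225, -0.1016, 0.3309]
tool_rot: [3.141, -0.001, 0.317]
force: [-0.1, -1.0, -0.6]
grip_width: 0.0854
finger_force: 0.0
clock: 3.25
position: [0.4215, -0.1032, 0.3106]
tool_rot: [-3.141, 0.002, 0.316]
force: [-0.5, -0.8, -0.4]
grip_width: 0.0523
finger_force: 0.0
t 3.25 pos [ 0.4215 -0.1032  0.3106] rot [-3.141e+00  2.000e-03  3.160e-01] F [-0.5 -0.8 -0.4] w 0.0523 ff 0.0
d cm (tool now) [ 1.29 -1.28 14.56] w [-0.001  0.002  0.   ] q [ 0.47  0.14 -0.41  1.95  0.06  1.07 -1.22]
[298.30184453 219.66193571]
0.88 [427.8, 170.1, 143.3, 101.6]
```

View pics/w1.png

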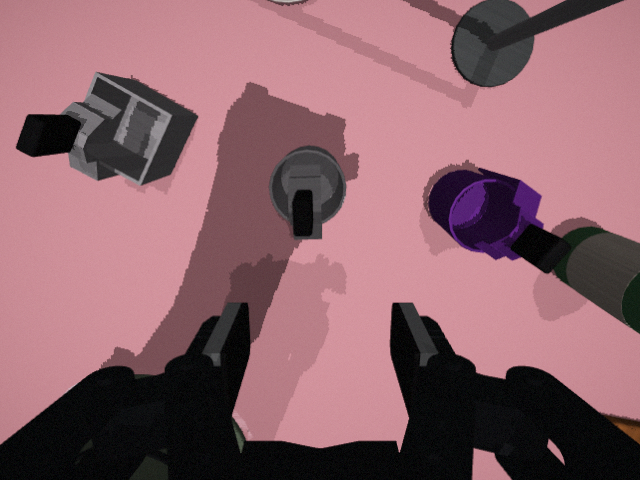

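The wrist view shows the pot's block at about (303,214), upright in the picture, so the yaw looks right. The purple decoy is at (490,215) and the caddy at left (120,130). I'll refine the position with this view.

```bash
python3 - <<'E'
from h import *
from scipy.optimize import least_squares
F={n:grab(n) for n in("wrist","scene","top")}
w=F["wrist"]
def blob(f,u,v,th):
    m=(f["frame"].max(2)<th).astype(np.uint8);n,l,s,c=cv2.connectedComponentsWithStats(m);k=l[v,u];return s[k],c[k],(l==k)
for th in(30,40,50):
    s,c,_=blob(w,303,215,th);print(s,c)
s,c,m=blob(w,303,215,40)
wr=ray(w,*c);print(atz(w,*c,.177),tri([(w,*c),(F["scene"],348.1,172.7),(F["top"],361.25,305.34)]))
# silhouette-hull fit in wrist: bbox/moments of model vs mask
pts=np.argwhere(m)[:,::-1].astype(float)
h0=cv2.convexHull(pts.astype(np.float32))[:,0]
def model(p):
    x,y,a=p;Q=[]
    for i in(-12,12):
        for j in(-6,6):
            for k in(-20.5,20.5):
                Q.append(proj(w,np.array([x+(i*np.cos(a)-j*np.sin(a))/1e3,y+(i*np.sin(a)+j*np.cos(a))/1e3,.177+k/1e3])))
    return np.array(Q)
D=np.array([[np.cos(t),np.sin(t)] for t in np.linspace(0,2*np.pi,36,endpoint=False)])
res=lambda p:(model(p)@D.T).max(0)-(h0@D.T).max(0)
r=least_squares(res,[.4295,-.087,.3],loss="soft_l1",x_scale=[.01,.01,.1]);print("fit",r.x,np.degrees(r.x[2]),np.abs(r.fun).mean())
E
```

```text
[291 191  21  46 845] [301.41183432 213.38934911]
[291 191  21  46 886] [301.31941309 213.62189616]
[290 190  23  47 906] [301.27262693 213.66777042]
[ 0.42986183 -0.08876212  0.177     ] (array([ 0.4296847 , -0.08877662,  0.17258245]), [0.0007918189582621001, 0.0002726181832242898, 0.0005761092858321923])
fit [ 0.43133105 -0.08873548  0.31431998] 18.009208270439345 1.8259733203712603
```

```bash
python3 -m handwheel '[{"dx":1.25,"dy":-1.1,"dz":1,"wx":0,"wy":0,"wz":0,"claw":60},{"dx":0,"dy":0,"dz":3,"wx":0,"wy":0,"wz":0,"claw":60},{"dx":0,"dy":0,"dz":3,"wx":0,"wy":0,"wz":0,"claw":60},{"dx":0,"dy":0,"dz":0,"wx":0,"wy":0,"wz":0,"claw":60},{"dx":0,"dy":0,"dz":0,"wx":0,"wy":0,"wz":0,"claw":60}]'; python3 -c "
from h import *
to(.430,-.0888,.165,.315)"
```

```text
clock: 4.12
position: [0.4311, -0.0892, 0.2425]
tool_rot: [3.141, -0.001, 0.315]
force: [-0.4, -0.3, 0.4]
grip_width: 0.0509
finger_force: 0.0
t 4.12 pos [ 0.4311 -0.0892  0.2425] rot [ 3.141e+00 -1.000e-03  3.150e-01] F [-0.4 -0.3  0.4] w 0.0509 ff 0.0
d cm (tool now) [-0.1  -0.08  7.75] w [ 0.001 -0.001  0.   ] q [ 0.42  0.23 -0.41  2.03  0.12  0.9  -1.31]
```

```bash
python3 -m handwheel '[{"dx":-0.1,"dy":-0.05,"dz":2,"wx":0,"wy":0,"wz":0,"claw":60},{"dx":0,"dy":0,"dz":2,"wx":0,"wy":0,"wz":0,"claw":60},{"dx":0,"dy":0,"dz":2,"wx":0,"wy":0,"wz":0,"claw":60},{"dx":0,"dy":0,"dz":1.7,"wx":0,"wy":0,"wz":0,"claw":60},{"dx":0,"dy":0,"dz":0,"wx":0,"wy":0,"wz":0,"claw":60},{"dx":0,"dy":0,"dz":0,"wx":0,"wy":0,"wz":0,"claw":35},{"dx":0,"dy":0,"dz":0,"wx":0,"wy":0,"wz":0,"claw":25},{"dx":0,"dy":0,"dz":0,"wx":0,"wy":0,"wz":0,"claw":20}]' 60;  python3 -m handwheel '[{"dx":0,"dy":0,"dz":0,"wx":0,"wy":0,"wz":0,"claw":0},{"dx":0,"dy":0,"dz":0,"wx":0,"wy":0,"wz":0,"claw":0},{"dx":0,"dy":0,"dz":0,"wx":0,"wy":0,"wz":0,"claw":0},{"dx":0,"dy":0,"dz":0,"wx":0,"wy":0,"wz":0,"claw":0}]' 60; python3 -c "
from h import *
to(.430,-.0888,.265,.315)"
```

```text
clock: 5.12
position: [0.4297, -0.089, 0.1648]
tool_rot: [3.141, -0.001, 0.316]
force: [0.1, -0.2, -0.6]
grip_width: 0.0172
finger_force: 0.0
clock: 5.62
position: [0.4298, -0.089, 0.1648]
tool_rot: [3.141, -0.001, 0.316]
force: [-1.1, -0.3, 7.9]
grip_width: 0.011
finger_force: 59.0
t 5.62 pos [ 0.4298 -0.089   0.1648] rot [ 3.141e+00 -1.000e-03  3.160e-01] F [-1.1 -0.3  7.9] w 0.011 ff 59.0
d cm (tool now) [  0.03  -0.   -10.02] w [ 0.    -0.001  0.001] q [ 0.39  0.35 -0.39  2.12  0.2   0.7  -1.39]
```

```bash
python3 -m handwheel '[{"dx":0,"dy":0,"dz":-1.5,"wx":0,"wy":0,"wz":0,"claw":0},{"dx":0,"dy":0,"dz":-1.5,"wx":0,"wy":0,"wz":0,"claw":0},{"dx":0,"dy":0,"dz":-1.5,"wx":0,"wy":0,"wz":0.08,"claw":0},{"dx":0,"dy":0,"dz":-1.5,"wx":0,"wy":0,"wz":0.08,"claw":0},{"dx":0,"dy":0,"dz":-1.5,"wx":0,"wy":0,"wz":0.08,"claw":0},{"dx":0,"dy":0,"dz":-1.5,"wx":0,"wy":0,"wz":0.09,"claw":0},{"dx":0,"dy":0,"dz":0,"wx":0,"wy":0,"wz":0.08,"claw":0},{"dx":0,"dy":0,"dz":0,"wx":0,"wy":0,"wz":0,"claw":0}]'; python3 -c "
from h import *
to(.5473,-.1576,.2543,-.0955)"
```

```text
clock: 6.62
position: [0.4295, -0.0888, 0.2552]
tool_rot: [3.142, -0.001, -0.094]
force: [0.1, -0.6, -1.8]
grip_width: 0.0112
finger_force: 58.6
t 6.62 pos [ 0.4295 -0.0888  0.2552] rot [ 3.142e+00 -1.000e-03 -9.400e-02] F [ 0.1 -0.6 -1.8] w 0.0112 ff 58.6
d cm (tool now) [12.37  5.74  0.1 ] w [ 0.    -0.001  0.002] q [ 0.37  0.21 -0.34  2.02  0.09  0.92 -1.69]
```

```bash
python3 -m handwheel '[{"dx":2.5,"dy":0,"dz":0,"wx":0,"wy":0,"wz":0,"claw":0},{"dx":2.5,"dy":0,"dz":0,"wx":0,"wy":0,"wz":0,"claw":0},{"dx":2.5,"dy":0.7,"dz":0,"wx":0,"wy":0,"wz":0,"claw":0},{"dx":2.5,"dy":1,"dz":0,"wx":0,"wy":0,"wz":0,"claw":0},{"dx":1.4,"dy":2,"dz":0.05,"wx":0,"wy":0,"wz":0,"claw":0},{"dx":1,"dy":2,"dz":0.05,"wx":0,"wy":0,"wz":0,"claw":0},{"dx":0,"dy":0,"dz":0,"wx":0,"wy":0,"wz":0,"claw":0},{"dx":0,"dy":0,"dz":0,"wx":0,"wy":0,"wz":0,"claw":0}]'; python3 - <<'E'
from h import *
to(.617,-.1643,.2543,-.0955)
p=monitor.observe()["position"]
fs=grab("scene");ft=grab("top");w=grab("wrist")
cv2.imwrite("pics/s2.png",cv2.resize(fs["frame"][80:380,150:470],(640,600),interpolation=cv2.INTER_CUBIC))
cv2.imwrite("pics/w2.png",w["frame"])
g=p+[0,0,.0122];c,s=np.cos(-.0955),np.sin(-.0955)
print("grip",proj(fs,g),"hook",proj(fs,g-[0,0,.0315]),"cupbottom",proj(fs,g-[0,0,.177]))
E
```

```text
clock: 7.62
position: [0.5472, -0.1571, 0.2534]
tool_rot: [-3.141, 0.0, -0.094]
force: [-0.4, 1.6, -3.1]
grip_width: 0.0111
finger_force: 58.6
t 7.62 pos [ 0.5472 -0.1571  0.2534] rot [-3.141  0.    -0.094] F [-0.4  1.6 -3.1] w 0.0111 ff 58.6
d cm (tool now) [ 7.01  0.07 -0.09] w [-0.     0.     0.002] q [ 0.4   0.42 -0.3   1.71  0.14  1.03 -1.62]
grip [269.89573254 147.248269  ] hook [271.24888331 160.6928524 ] cupbottom [276.5733474  213.25502798]
```

View pics/s2.png

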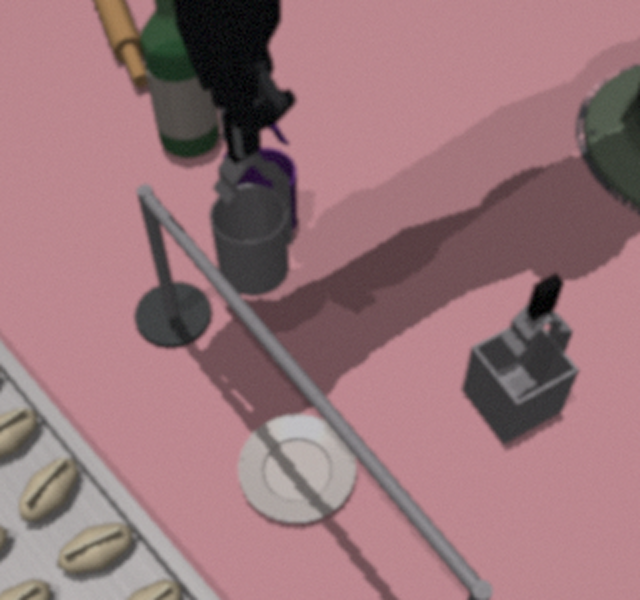

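View pics/w2.png

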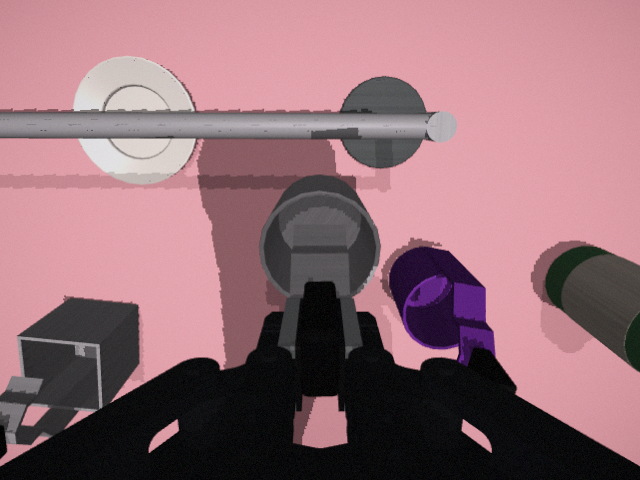

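The wrist view shows the rail level at rows 112–138 and the post cap at (441,126). The pot is held upright with the hook facing the rail, and its rim is at (320,245). I'll check the rail distance from this view.

```bash
python3 - <<'E'
from h import *
w=grab("wrist")
for u in(230,300,400):
    P=[atz(w,u,v,.19) for v in(112,125,138)];print([np.round(p,4) for p in P],"top-model x",.09585*P[1][1]+.6328)
print("post cap",atz(w,441,126,.196),"dish",atz(w,137,120,.012))
E
```

```text
[array([ 0.6278, -0.1223,  0.19  ]), array([ 0.6219, -0.1214,  0.19  ]), array([ 0.616 , -0.1204,  0.19  ])] top-model x 0.621167884280164
[array([ 0.6246, -0.1552,  0.19  ]), array([ 0.6188, -0.1545,  0.19  ]), array([ 0.6128, -0.1539,  0.19  ])] top-model x 0.6179894302991188
[array([ 0.6202, -0.2021,  0.19  ]), array([ 0.6143, -0.2019,  0.19  ]), array([ 0.6083, -0.2016,  0.19  ])] top-model x 0.6134498584262449
post cap [ 0.61226973 -0.2196494   0.196     ] dish [ 0.63553753 -0.00311888  0.012     ]
```

```bash
python3 -m handwheel '[{"dx":1.5,"dy":0.07,"dz":-0.1,"wx":0,"wy":0,"wz":0,"claw":0},{"dx":1.5,"dy":0,"dz":0,"wx":0,"wy":0,"wz":0,"claw":0},{"dx":1.2,"dy":0,"dz":0,"wx":0,"wy":0,"wz":0,"claw":0},{"dx":1,"dy":0,"dz":0,"wx":0,"wy":0,"wz":0,"claw":0},{"dx":1,"dy":0,"dz":0,"wx":0,"wy":0,"wz":0,"claw":0},{"dx":0.85,"dy":0,"dz":0,"wx":0,"wy":0,"wz":0,"claw":0},{"dx":0,"dy":0,"dz":0,"wx":0,"wy":0,"wz":0,"claw":0},{"dx":0,"dy":0,"dz":0,"wx":0,"wy":0,"wz":0,"claw":0}]'; python3 - <<'E'
from h import *
to(.6172,-.1643,.2543,-.0955)
E
```

```text
clock: 8.82
position: [0.6174, -0.1646, 0.2542]
tool_rot: [-3.142, 0.0, -0.094]
force: [-0.0, -0.5, -2.5]
grip_width: 0.0113
finger_force: 58.6
t 8.82 pos [ 0.6174 -0.1646  0.2542] rot [-3.142  0.    -0.094] F [-0.  -0.5 -2.5] w 0.0113 ff 58.6
d cm (tool now) [-0.02 -0.03 -0.01] w [-0.     0.     0.001] q [ 0.36  0.53 -0.29  1.52  0.16  1.11 -1.63]
```

```bash
python3 -m handwheel '[{"dx":0,"dy":0,"dz":0.8,"wx":0,"wy":0,"wz":0,"claw":0},{"dx":0,"dy":0,"dz":0.8,"wx":0,"wy":0,"wz":0,"claw":0},{"dx":0,"dy":0,"dz":0.8,"wx":0,"wy":0,"wz":0,"claw":0},{"dx":0,"dy":0,"dz":0.8,"wx":0,"wy":0,"wz":0,"claw":0},{"dx":0,"dy":0,"dz":0.5,"wx":0,"wy":0,"wz":0,"claw":0},{"dx":0,"dy":0,"dz":0,"wx":0,"wy":0,"wz":0,"claw":0},{"dx":0,"dy":0,"dz":0,"wx":0,"wy":0,"wz":0,"claw":0}]';python3 -m handwheel '[{"dx":0,"dy":0,"dz":0.3,"wx":0,"wy":0,"wz":0,"claw":0},{"dx":0,"dy":0,"dz":0.2,"wx":0,"wy":0,"wz":0,"claw":0},{"dx":0,"dy":0,"dz":0,"wx":0,"wy":0,"wz":0,"claw":0}]'; python3 - <<'E'
from h import *
to(.6172,-.1643,.2093,-.0955)
E
```

```text
clock: 9.7
position: [0.6178, -0.1647, 0.2176]
tool_rot: [3.142, -0.0, -0.094]
force: [0.1, 0.2, -1.8]
grip_width: 0.0113
finger_force: 58.6
clock: 10.07
position: [0.6176, -0.1646, 0.2121]
tool_rot: [-3.142, 0.0, -0.094]
force: [-0.0, -0.2, -2.4]
grip_width: 0.0115
finger_force: 58.6
t 10.07 pos [ 0.6176 -0.1646  0.2121] rot [-3.142  0.    -0.094] F [-0.  -0.2 -2.4] w 0.0115 ff 58.6
d cm (tool now) [-0.04 -0.03  0.28] w [-0.     0.     0.001] q [ 0.35  0.57 -0.28  1.57  0.18  1.02 -1.64]
```

Still free at 2.8 mm above nominal, so I'll feel downwards.

```bash
python3 -m handwheel '[{"dx":0,"dy":0,"dz":0.15,"wx":0,"wy":0,"wz":0,"claw":0},{"dx":0,"dy":0,"dz":0,"wx":0,"wy":0,"wz":0,"claw":0}]' | grep -E "pos|^force";python3 -m handwheel '[{"dx":0,"dy":0,"dz":0.1,"wx":0,"wy":0,"wz":0,"claw":0},{"dx":0,"dy":0,"dz":0,"wx":0,"wy":0,"wz":0,"claw":0}]'| grep -E "pos|^force"; python3 - <<'E'
from h import *
to(.6172,-.1643,.2093,-.0955)
E
```

```text
position: [0.6176, -0.1646, 0.2107]
force: [0.2, -0.7, -1.4]
position: [0.6175, -0.1647, 0.2099]
force: [-1.8, 0.6, 0.4]
t 10.57 pos [ 0.6175 -0.1647  0.2099] rot [ 3.142  0.    -0.094] F [-1.8  0.6  0.4] w 0.0112 ff 59.3
d cm (tool now) [-0.04 -0.03  0.06] w [0.    0.    0.001] q [ 0.35  0.58 -0.28  1.57  0.18  1.02 -1.64]
```

The force reading shows the weight going onto the rail, so the pot is hooked at y = -0.165, about 16 cm from the dish centre. Now I'll slide it.

```bash
python3 -m handwheel '[{"dx":0,"dy":-0.5,"dz":0,"wx":0,"wy":0,"wz":0,"claw":0},{"dx":0,"dy":-1,"dz":0,"wx":0,"wy":0,"wz":0,"claw":0},{"dx":0,"dy":-1,"dz":0,"wx":0,"wy":0,"wz":0,"claw":0},{"dx":0,"dy":-1,"dz":0,"wx":0,"wy":0,"wz":0,"claw":0},{"dx":0,"dy":-1,"dz":0,"wx":0,"wy":0,"wz":0,"claw":0},{"dx":0,"dy":-1,"dz":0,"wx":0,"wy":0,"wz":0,"claw":0},{"dx":0,"dy":-1,"dz":0,"wx":0,"wy":0,"wz":0,"claw":0},{"dx":0,"dy":-1,"dz":0,"wx":0,"wy":0,"wz":0,"claw":0}]'; python3 - <<'E'
from h import *
to(.6327,-.0015,.2099,-.0955)
E
```

```text
clock: 11.58
position: [0.6248, -0.0892, 0.2098]
tool_rot: [-3.141, -0.0, -0.094]
force: [-2.3, -1.7, -0.3]
grip_width: 0.0113
finger_force: 58.9
t 11.57 pos [ 0.6248 -0.0892  0.2098] rot [-3.141 -0.    -0.094] F [-2.3 -1.7 -0.3] w 0.0113 ff 58.9
d cm (tool now) [-0.04 -8.81 -0.01] w [-0.    -0.     0.001] q [ 0.24  0.57 -0.29  1.59  0.18  1.01 -1.77]
```

```bash
python3 -m handwheel '[{"dx":0,"dy":-1.3,"dz":0,"wx":0,"wy":0,"wz":0,"claw":0},{"dx":0,"dy":-1.3,"dz":0,"wx":0,"wy":0,"wz":0,"claw":0},{"dx":-0.05,"dy":-1.3,"dz":0,"wx":0,"wy":0,"wz":0,"claw":0},{"dx":0,"dy":-1.3,"dz":0,"wx":0,"wy":0,"wz":0,"claw":0},{"dx":0,"dy":-1.3,"dz":0,"wx":0,"wy":0,"wz":0,"claw":0},{"dx":0,"dy":-1.2,"dz":0,"wx":0,"wy":0,"wz":0,"claw":0},{"dx":0,"dy":-0.8,"dz":0,"wx":0,"wy":0,"wz":0,"claw":0},{"dx":0,"dy":0,"dz":0,"wx":0,"wy":0,"wz":0,"claw":0}]'; python3 - <<'E'
from h import *
to(.6327,-.0015,.2099,-.0955)
fs=grab("scene");ft=grab("top")
a=cv2.resize(fs["frame"][100:400,200:450],(500,600),interpolation=cv2.INTER_CUBIC)[:,:400]
b=cv2.resize(ft["frame"][140:280,230:400],(400,330))
c=np.zeros((600,800,3),np.uint8);c[:,:400]=a;c[:330,400:]=b;cv2.imwrite("pics/c3.png",c)
E
```

```text
clock: 12.58
position: [0.6323, -0.0047, 0.2098]
tool_rot: [-3.141, -0.0, -0.094]
force: [-0.0, -0.2, -2.8]
grip_width: 0.011
finger_force: 58.6
t 12.57 pos [ 0.6323 -0.0047  0.2098] rot [-3.141 -0.    -0.094] F [-0.  -0.2 -2.8] w 0.011 ff 58.6
d cm (tool now) [ 0.01 -0.32 -0.01] w [-0.    -0.     0.002] q [ 0.11  0.57 -0.3   1.59  0.19  1.01 -1.91]
```

View pics/c3.png

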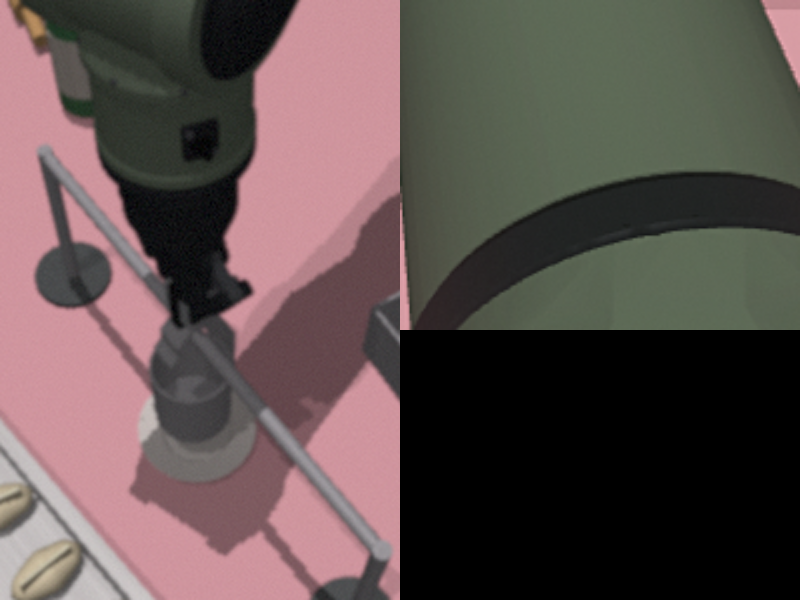

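The scene half of the picture shows the pot hanging on the rail over the white dish, cup at about (193,400) and dish centre at about (197,430), seen obliquely. The arm blocks the top camera. I'll make the last 3 mm, seat it and let go.

```bash
python3 -m handwheel '[{"dx":0,"dy":-0.3,"dz":0,"wx":0,"wy":0,"wz":0,"claw":0},{"dx":0,"dy":0,"dz":0.08,"wx":0,"wy":0,"wz":0,"claw":0},{"dx":0,"dy":0,"dz":0,"wx":0,"wy":0,"wz":0,"claw":0}]' 20|grep -E "pos|for"; python3 -m handwheel '[{"dx":0,"dy":0,"dz":0,"wx":0,"wy":0,"wz":0,"claw":16},{"dx":0,"dy":0,"dz":0,"wx":0,"wy":0,"wz":0,"claw":20},{"dx":0,"dy":0,"dz":0,"wx":0,"wy":0,"wz":0,"claw":26},{"dx":0,"dy":0,"dz":0,"wx":0,"wy":0,"wz":0,"claw":36},{"dx":0,"dy":0,"dz":0,"wx":0,"wy":0,"wz":0,"claw":45},{"dx":0,"dy":0,"dz":0,"wx":0,"wy":0,"wz":0,"claw":45}]'; python3 - <<'E'
from h import *
to(.6327,-.0015,.2099,-.0955)
E
```

```text
position: [0.6326, -0.0022, 0.2093]
force: [-0.7, 1.4, 2.1]
finger_force: 59.4
clock: 13.8
position: [0.6325, -0.0023, 0.209]
tool_rot: [-3.142, 0.0, -0.094]
force: [-0.3, 0.2, 0.4]
grip_width: 0.0383
finger_force: 0.0
t 13.8 pos [ 0.6325 -0.0023  0.209 ] rot [-3.142  0.    -0.094] F [-0.3  0.2  0.4] w 0.0383 ff 0.0
d cm (tool now) [ 0.01 -0.08 -0.09] w [-0.     0.     0.001] q [ 0.11  0.57 -0.3   1.59  0.19  1.01 -1.91]
```

Released. I'll go straight up, then back toward the robot, and look.

```bash
python3 -m handwheel '[{"dx":0,"dy":0,"dz":-1,"wx":0,"wy":0,"wz":0,"claw":45},{"dx":0,"dy":0,"dz":-2,"wx":0,"wy":0,"wz":0,"claw":45},{"dx":0,"dy":0,"dz":-3,"wx":0,"wy":0,"wz":0,"claw":45},{"dx":0,"dy":0,"dz":-4,"wx":0,"wy":0,"wz":0,"claw":45},{"dx":0,"dy":0,"dz":-4,"wx":0,"wy":0,"wz":0,"claw":45},{"dx":-4,"dy":0,"dz":0,"wx":0,"wy":0,"wz":0,"claw":45},{"dx":-4,"dy":0,"dz":0,"wx":0,"wy":0,"wz":0,"claw":45},{"dx":-4,"dy":0,"dz":0,"wx":0,"wy":0,"wz":0,"claw":45}]'; python3 -m handwheel '[{"dx":-4,"dy":0,"dz":0,"wx":0,"wy":0,"wz":0,"claw":45},{"dx":0,"dy":0,"dz":0,"wx":0,"wy":0,"wz":0,"claw":45},{"dx":0,"dy":0,"dz":0,"wx":0,"wy":0,"wz":0,"claw":45},{"dx":0,"dy":0,"dz":0,"wx":0,"wy":0,"wz":0,"claw":45},{"dx":0,"dy":0,"dz":0,"wx":0,"wy":0,"wz":0,"claw":45}]'; python3 - <<'E'
from h import *
fs=grab("scene");w=grab("wrist")
c=np.zeros((600,800,3),np.uint8);c[:,:400]=cv2.resize(fs["frame"][120:420,200:400],(400,600),interpolation=cv2.INTER_CUBIC);c[:300,400:]=cv2.resize(w["frame"],(400,300));cv2.imwrite("pics/c4.png",c)
X=np.array([.6326,-.0022,.1985])
print(proj(fs,X),proj(fs,X-[0,0,.1545]),proj(w,X))
m=fs["frame"].max(2)<50;u,v=proj(fs,X).astype(int);ys,xs=np.nonzero(m[v-40:v+20,u-20:u+20]);print(len(xs),xs.mean()+u-20,ys.mean()+v-40,"expect block",proj(fs,X+[0,0,.023]),"w",w["cx"])
E
```

```text
clock: 14.8
position: [0.5117, 0.0091, 0.3497]
tool_rot: [-3.142, -0.001, -0.094]
force: [1.2, 0.2, 0.2]
grip_width: 0.0381
finger_force: 0.0
clock: 15.42
position: [0.4736, 0.0128, 0.3488]
tool_rot: [-3.141, 0.001, -0.094]
force: [-0.5, -1.0, -0.6]
grip_width: 0.0383
finger_force: 0.0
[294.10415214 259.96070029] [296.87739024 305.12529948] [318.74634737 -26.70404138]
271 293.43173431734317 252.99261992619927 expect block [293.60887226 251.85857605] w 319.70454640871014
```

View pics/c4.png

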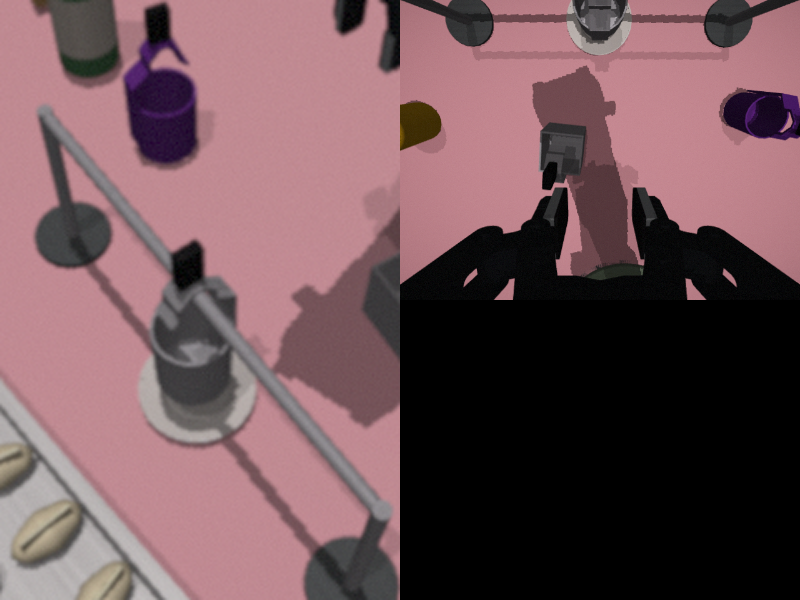

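The pot hangs on the rail at crop (195,330), upright and centred over the dish at (197,395). Its block is at (293.4,253), close to the expected (293.6,252). The caddy still stands in the wrist half at (563,150), and the gripper is clear.

```bash
python3 -c "
from workcell import job_done
print(job_done())"
```

```text
the job is handed in; nothing more can be done
None
```

I hooked the round steel pot on the rail about 16 cm from the dish centre, slid it along without unhooking it, and left it hanging upright over the dish, with the square caddy not touched; I handed the job in at about 15.5 s.

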